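Sort out the mixed-up ski binding sets

TASK

Three ski binding sets were laid out in job trays for mounting, but the heel pieces ended up in each other's trays. Swap them round (the spare tray's near bay is free to park one in) so that every heel piece stands upright in the middle of the near bay of the tray that holds its matching toe piece, lying lengthwise along the tray. Set them down gently, do not drop them, and leave the toe pieces where they lie.

Things in the scene. Friction and masses are not known exactly. Their poses are not given: they have to be found in the camera images.
- heel_alpine: Large alpine heel piece, 135 x 60 x 77 mm high, 0.65 kg: black housing on a steel foot, grey spring barrel, aluminium heel cup at +x, lever on top at -x. Flat flanks to grip, 52 mm apart across y, from x -35 to +20, 16 to 56 mm above the underside. Origin: middle of underside; x along its length (+x the boot end), z up. Starts upright in a wrong tray's near bay.
- heel_junior: Junior alpine heel piece, the large one's design at 7/10 size: 95 x 42 x 54 mm high, 0.32 kg. Flat flanks to grip, 36 mm apart across y, from x -28 to +17, 11 to 39 mm above the underside. Origin: middle of underside; x along its length (+x the boot end), z up. Starts upright in a wrong tray's near bay.
- heel_touring: Touring (pin) heel piece, 100 x 46 x 58 mm high, 0.28 kg: square aluminium tower on a slim aluminium foot, two thin steel pins towards +x, flap on top. Flat flanks of the tower to grip, 42 mm apart across y, from x -19 to +19, 13 to 45 mm above the underside. Origin: middle of underside; x along its length (+x the boot end), z up. Starts upright in a wrong tray's near bay.
- toe_alpine: Large alpine toe piece, 100 x 75 x 46 mm high: black housing with two wide wings and a grey barrel on a steel foot; the mate of the large alpine heel piece. Loose in the far bay of its tray, stays there. Origin: middle of its underside.
- toe_junior: Junior alpine toe piece, the large one's design at 7/10 size, 70 x 53 x 32 mm high; the mate of the junior heel piece. Loose in the far bay of its tray, stays there. Origin: middle of its underside.
- toe_touring: Touring toe piece, 103 x 62 x 41 mm high: slim aluminium foot, two upright arms, black lever; the mate of the touring heel piece. Loose in the far bay of its tray, stays there. Origin: middle of its underside.
- tray_alpine: Blue job tray with the large alpine toe piece in its far bay (the four trays are alike). Fixed, 302 x 130 mm, floor 3 thick, walls 4 thick and 18 high. Origin: bench level under the middle of the near (heel) bay, 165 (x) x 122 mm inside; +x along the tray to the toe bay, away from the robot, z up. Toe bay 125 x 122, its middle at x +149 mm.
- tray_junior: Blue job tray with the junior alpine toe piece in its far bay (the four trays are alike). Fixed, 302 x 130 mm, floor 3 thick, walls 4 thick and 18 high. Origin: bench level under the middle of the near (heel) bay, 165 (x) x 122 mm inside; +x along the tray to the toe bay, away from the robot, z up. Toe bay 125 x 122, its middle at x +149 mm.
- tray_touring: Blue job tray with the touring toe piece in its far bay (the four trays are alike). Fixed, 302 x 130 mm, floor 3 thick, walls 4 thick and 18 high. Origin: bench level under the middle of the near (heel) bay, 165 (x) x 122 mm inside; +x along the tray to the toe bay, away from the robot, z up. Toe bay 125 x 122, its middle at x +149 mm.
- tray_spare: Blue job tray like the others, with only a ski brake in its far bay and its near bay empty: the free spot. Fixed, 302 x 130 mm, floor 3 thick, walls 4 thick and 18 high. Origin: bench level under the middle of the near (heel) bay, 165 (x) x 122 mm inside; +x along the tray to the toe bay, away from the robot, z up. Toe bay 125 x 122, its middle at x +149 mm.
There are look-alikes about, which are no part of the job. What is shaped like the heel_junior but blue is not meant.

How it is judged:
By the outcome, as a careful person would: the job done as asked, in the order asked, and still so for the second after the job is handed in, with the robot touching nothing.
It also fails if it takes over 109 s, if anything falls off the work surface, if the arm or the gripper's body presses on something with over 40 N, if the wrist force passes 120 N, or if a joint passes its speed limit or range.

ROBOT

A 6-joint arm with a two-finger parallel gripper is mounted at the origin on the work surface. World frame = base frame: x ahead of the robot, y to its left, z up, the work surface at z = 0. Lengths are in mm, angles in rad, forces in N, time in s.
With the tool pointing down it reaches from about 275 to 825 mm from the base axis. Payload 4.9 kg.
Tool frame: the origin (TCP) lies midway between the tips of the shut fingers; the grasp point (between the pads) lies 19 mm behind it (arm.hold_point_z is the distance from the TCP to the grasp point, in mm); z points along the fingers, y is the line along which they close (so a half turn about z gives the same grasp; the last joint's range is limited). The gripper opens to 85 mm and grips with 20 to 120 N. Pads are 22 mm wide; open, the fingers measure 114 mm over their backs; the gripper's body (76 mm by 85 mm) begins 54 mm behind the grasp point. The pads swing forward as they close: fully open they stand 13 mm farther back than shut.
Start: joints at [1.019, 0.326, -0.193, 1.052, 0, 1.437], TCP at [223.159, 502.711, 231.281] pointing down, gripper open.
Joint ranges: [-2.65, 2.65], [-0.97, 1.79], [-1.3, 1.35], [-1.93, 2.1], [-1.47, 1.37], [-3.14, 3.14]. Speed limits (rad/s): [2.57, 2.57, 3.14, 3.14, 3.14, 3.14].

INTERFACE

Orientations are given as [roll, pitch, yaw] about the fixed x, y, z axes, in that order (R = Rz(yaw) Ry(pitch) Rx(roll)).
In Python, from cell import telemetry, get_image, close_job, nets, arm gives the robot as it stands.
- The arm moves only by the shell command python3 -m creep 'ROWS' [FORCE]. ROWS is JSON, a list of rows, each a list of 3 entries, a list of its own where there are three numbers: the closure, from 0 (fully open) to 1 (shut), then the shift along the tool's x, y, z in m, then the turn, a rotation vector about the tool's x, y, z in degrees. In form: [[gripper, [x, y, z], [wx, wy, wz]], ...]. A call has 1 to 12 rows; each row shifts and turns the commanded pose from where the row before left it, along the tool's axes as they then stand; what a row does not reach is not made up. A row lasts 1/12 s, in which the tool goes at most 41.7 mm and 7.16 degrees, less where a joint would pass 70% of its speed; a pose out of reach is approached as far as the arm can. A call with a gripper value outside its range is refused whole. The fingers move at their own pace and stop on an object; FORCE is the grip in N (left out, the last holds). Time passes only in rows, so rows that do not move let the fingers close. It gives the time, the measured TCP pose, the force, the opening and the grip force at its end, in the units of the state.
- telemetry.get_obs(): the state, without advancing time (a new reading comes with each control period).
- get_image(name): name is "scene" or "top"; returns a dict with "color" (400x640x3 uint8, red, green, blue), "z_map" (400x640 float32, mm along the optical axis (not along the pixel's ray), 0 where there is no reading), "fx", "fy", "cx", "cy" (pixels), "distortion" ([k1, k2, p1, p2, k3] as OpenCV has them; the pictures are not rectified), "R" (3x3) and "t" (3): a world point X has camera coordinates R X + t. Camera axes: x right, y down, z forward; pixel columns grow to the right and rows downward; lengths in mm; the calibration is good to about 2 mm. A picture is of the moment at which its call begins.
- close_job(): hands the job in; it is judged then, once.
Trained networks look in the newest picture that a camera, given by its name, has taken for a name from the list of things; names that differ only in an ending like _2 or _b are one class to them, and where a whole thing is asked for, a point or a joint stands for the part that bears it (a point fixed in the world has none). Each returns a list of dicts, best first, with "confidence" (0 to 1); they miss things now and then, are a little off and sometimes report something else, mostly with a low value. They report only what shows in the picture. A call takes as long as a camera call. They do not tell look-alikes from the thing itself.
- nets.spot_in(camera, name): "extent" ([left, top, right, bottom] in pixels, round what is visible of it).
- nets.trace(camera, name): "region" (400x640 bool, what is visible of it) and "extent" ([left, top, right, bottom] in pixels, round what is visible of it).
- nets.pinpoint(camera, name): "pixel" ([column, row] in pixels: a listed point, or the origin of a listed thing).
The state is a dict: "time": time; "q": joint angles; "qd": joint speeds; "effort": joint torques, N m; "tcp_pos": TCP position; "tool_rot": TCP orientation; "ft_force": force on the tool from outside, world axes, zero at the start; "moment": the same for the moment, N m; "grip_width": opening from 0.0 (shut) to 1.0 (fully open); "grip_force": force on a finger pad.
Only numpy, scipy, OpenCV 4.12 (cv2) and the standard library are available. Lean on these libraries where they do the work, as an engineer would, in place of code of your own. Each camera call takes 0.05 s, during which the arm holds its last target. There are 200 camera calls.

## Working session

There is one attempt and no reset: what is moved stays moved. The work goes in short steps, Python scripts to look and compute and a shell command to move; the robot and the scene stay as the last step left them, time stands still between calls to the robot, and variables do not carry over. Pictures are saved under pics/ and viewed, at most 14 in all, crops included, and the job is handed in when it is done.

```bash
ls; mkdir -p pics
python3 - <<'E'
from cell import telemetry,get_image,nets,arm
import cv2
print(telemetry.get_obs(), arm.hold_point_z)
for c in("top","scene"):
    im=get_image(c); cv2.imwrite(f"pics/{c}0.png",im["color"][:,:,::-1])
    print(c,im["fx"],im["cx"],im["cy"],im["distortion"],im["R"],im["t"])
    for n in["heel_alpine","heel_junior","heel_touring","toe_alpine","toe_junior","toe_touring","tray_spare"]:
        print(n,[(round(d["confidence"],2),[int(v) for v in d["extent"]]) for d in nets.spot_in(c,n)])
E
```

```text
pics
{'time': 0.0, 'q': array([ 1.01878900e+00,  3.26970425e-01, -1.93611851e-01,  1.05202096e+00,
        2.69765755e-05,  1.43662331e+00]), 'qd': array([-1.85048035e-05, -8.78374586e-04, -2.30064763e-05, -7.97239317e-04,
        1.31509476e-03,  1.85403817e-03]), 'effort': array([ 2.94731835e-04, -4.43403625e+01,  2.62438256e+01,  1.54836732e-02,
       -2.08865799e-04,  8.50860395e-07]), 'tcp_pos': array([222.82749393, 502.17617773, 230.47679006]), 'tool_rot': array([-3.13980559e+00, -2.68445642e-04,  2.72375808e+00]), 'ft_force': array([ 1.04952046,  0.23188069, -0.46643556]), 'moment': array([ 0.05406182, -0.03127289,  0.02019717]), 'grip_force': 0.0, 'grip_width': 0.999083901101236} 18.700000000000003
top 394.2149965395516 321.1121958220876 197.19461462462962 [-0.04351367  0.          0.          0.          0.        ] [[ 0.00667562 -0.99997317  0.00301513]
 [-0.99860971 -0.00682412 -0.05226924]
 [ 0.05228841 -0.00266201 -0.99862848]] [  55.29266988  529.62982216 1033.381906  ]
heel_alpine [(0.55, [284, 185, 311, 238])]
heel_junior [(0.59, [213, 181, 236, 218]), (0.57, [165, 2
[... 228 characters left out ...]
(0.8, [434, 139, 487, 260]), (0.29, [203, 123, 230, 163])]
scene 476.30067201236017 317.240638199875 193.57173348683867 [-0.06981434  0.          0.          0.          0.        ] [[-0.22096698  0.97523528  0.0094728 ]
 [ 0.62567342  0.14920127 -0.76568384]
 [-0.74813525 -0.16326397 -0.64314735]] [  68.81152379 -287.20092703 1762.74608415]
heel_alpine [(0.92, [335, 173, 358, 222])]
heel_junior [(0.83, [444, 173, 471, 204]), (0.77, [402, 199, 423, 234])]
heel_touring [(0.8, [267, 162, 286, 200])]
toe_alpine [(0.63, [245, 200, 277, 235])]
toe_junior [(0.7, [322, 222, 347, 248])]
toe_touring [(0.73, [401, 244, 427, 280]), (0.39, [335, 173, 356, 222])]
tray_spare [(0.76, [152, 153, 238, 231])]
```

Run:
```python
import cv2
a=cv2.imread("pics/top0.png")[90:310,140:500]; cv2.imwrite("pics/topc.png",cv2.resize(a,None,fx=2.2,fy=2.2,interpolation=2))
a=cv2.imread("pics/scene0.png")[130:300,140:500]; cv2.imwrite("pics/scenec.png",cv2.resize(a,None,fx=2.2,fy=2.2,interpolation=2))
```

```text
(no output)
```

View pics/topc.png

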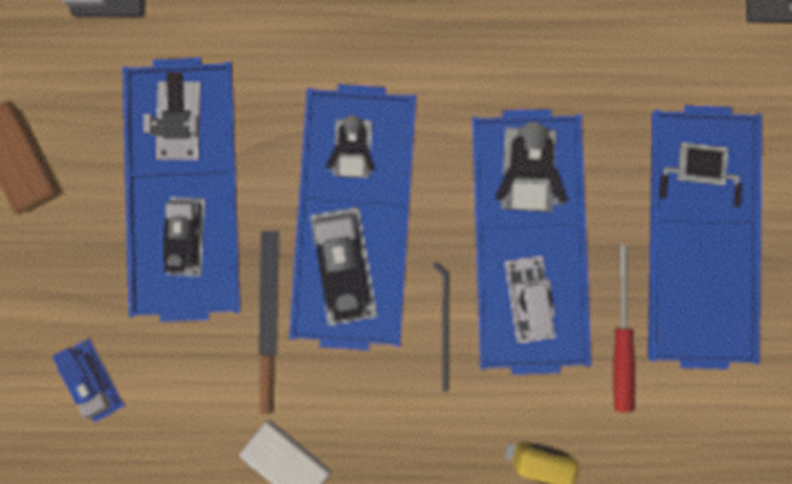

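View pics/scenec.png

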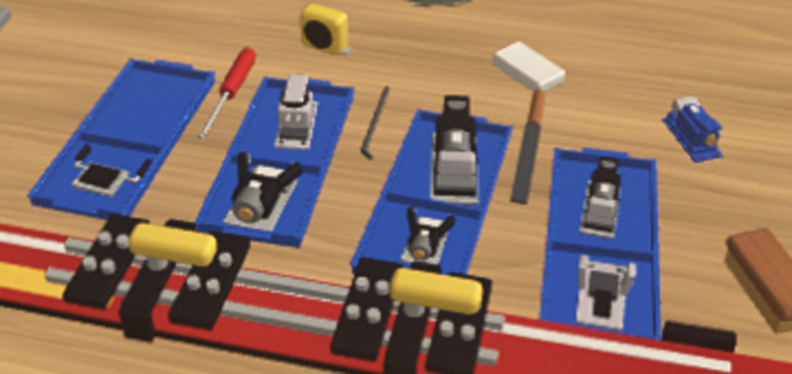

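Two things match heel_junior: the black one at top (224,200) in the touring tray, and the blue one at top (180,263) on the bench. The black one is meant, and the enlarged crop confirms it. The trays from left to right are touring (holding the junior heel), junior (holding the alpine heel), alpine (holding the touring heel, top (380,225)) and spare (empty, with a ski brake).

```bash
cat > h.py <<'E'
import numpy as np, cv2
from cell import get_image,nets,telemetry
def cloud(c):
    im=get_image(c); z=im["z_map"]; H,W=z.shape
    K=np.array([[im["fx"],0,im["cx"]],[0,im["fy"],im["cy"]],[0,0,1.]])
    u,v=np.meshgrid(np.arange(W),np.arange(H))
    n=cv2.undistortPoints(np.stack([u,v],-1).reshape(-1,1,2).astype(np.float64),K,np.array(im["distortion"])).reshape(H,W,2)
    P=np.dstack([n[...,0]*z,n[...,1]*z,z])
    X=(P-im["t"])@im["R"]
    X[z<=0]=np.nan
    hsv=cv2.cvtColor(im["color"],cv2.COLOR_RGB2HSV)
    blue=(hsv[...,0]>100)&(hsv[...,0]<130)&(hsv[...,1]>130)
    return im,X,blue
def rect(p):
    (c,(w,h),a)=cv2.minAreaRect(p.astype(np.float32))
    a=np.radians(a)
    if w<h: w,h=h,w; a+=np.pi/2
    a=(a+np.pi/2)%np.pi-np.pi/2
    return np.array(c),w,h,a
def measure(c):
    im,X,blue=cloud(c)
    m=cv2.morphologyEx(blue.astype(np.uint8),cv2.MORPH_OPEN,np.ones((3,3)))
    n,lab,st,_=cv2.connectedComponentsWithStats(m)
    out=[]
    for i in range(1,n):
        if st[i,4]<1000: continue
        s=(lab==i)&np.isfinite(X[...,0])
        ctr,w,h,a=rect(X[s][:,:2]); d=np.array([np.cos(a),np.sin(a)]); o=ctr-64.5*d
        loc=X[...,:2]-o; lx=loc@d; ly=loc@np.array([-d[1],d[0]])
        fl=s&(abs(lx)<70)&(abs(ly)<50)
        b=(abs(lx)<78)&(abs(ly)<56)&~blue&(X[...,2]>6)
        r=dict(o=o,w=w,h=h,a=np.degrees(a),floor=np.nanmedian(X[fl][:,2]))
        if b.sum()>60:
            b8=cv2.morphologyEx(b.astype(np.uint8),cv2.MORPH_OPEN,np.ones((2,2)))>0
            p=X[b8&b]; hc,hw,hh,ha=rect(p[:,:2]); r["heel"]=(hc.round(1),round(hw),round(hh),round(np.degrees(ha),1),np.percentile(p[:,2],98).round(1))
        out.append(r)
    return sorted(out,key=lambda r:-r["o"][1])
E
python3 - <<'E'
from h import *
np.set_printoptions(suppress=True,precision=1)
for c in("top","scene"):
    print(c)
    for r in measure(c): print({k:(round(v,1) if np.isscalar(v) else v) for k,v in r.items()})
for n in ["heel_alpine","heel_junior","heel_touring","tray_spare","tray_alpine","tray_touring","tray_junior"]:
    for c in("top","scene"):
        im,X,b=cloud(c)
        for d in nets.pinpoint(c,n)[:3]:
            px=d["pixel"]; K=np.array([[im["fx"],0,im["cx"]],[0,im["fy"],im["cy"]],[0,0,1.]])
            q=cv2.undistortPoints(np.array([[px]],float),K,np.array(im["distortion"]))[0,0]
            ray=im["R"].T@np.array([*q,1]); C=-im["R"].T@im["t"]
            print(n,c,round(d["confidence"],2),(C+ray*(3-C[2])/ray[2])[:2])
E
```

```text
top
{'o': array([522. , 320.6]), 'w': 315.4, 'h': 130.6, 'a': np.float64(3.0), 'floor': np.float64(2.9), 'heel': (array([525. , 314.7]), 91, 41, np.float64(-6.2), np.float64(56.6))}
{'o': array([489.8, 118.8]), 'w': 314.4, 'h': 128.8, 'a': np.float64(-3.4), 'floor': np.float64(2.7), 'heel': (array([491.3, 123.7]), 131, 57, np.float64(9.9), np.float64(78.7))}
{'o': array([ 461.5, -102.3]), 'w': 314.2, 'h': 129.6, 'a': np.float64(2.0), 'floor': np.float64(2.5), 'heel': (array([ 452.4, -101.3]), 97, 44, np.float64(6.7), np.float64(63.2))}
{'o': array([ 468.1, -310.8]), 'w': 315.4, 'h': 133.9, 'a': np.float64(-1.5), 'floor': np.float64(2.2)}
scene
{'o': array([519.4, 321.5]), 'w': 309.5, 'h': 131.6, 'a': np.float64(2.7), 'floor': np.float64(3.7), 'heel': (array([531. , 321.2]), 93, 37, np.float64(-2.8), np.float64(55.9))}
{'o': array([536.1, 115.6]), 'w': 407.1, 'h': 131.8, 'a': np.float64(-3.2), 'floor': np.float64(4.5), 'heel': (array([535.8, 134.1]), 151, 65, np.float64(2.8), np.float64(73.5))}
{'o': array([ 463.2, -101. ]), 'w': 319.6, 'h': 135.0, 'a': np.float64(1.7), 'floor': np.float64(3.7), 'heel': (array([457.8, -96.8]), 99, 42, np.float64(8.9), np.float64(64.2))}
{'o': array([ 469.7, -311. ]), 'w': 318.4, 'h': 136.0, 'a': np.float64(-1.5), 'floor': np.float64(3.7)}
heel_alpine top 0.7 [501.7 124.1]
heel_alpine scene 0.63 [500.6 128. ]
heel_junior top 0.67 [520.2 318.2]
heel_junior top 0.61 [348.  430.3]
heel_junior scene 0.94 [522.9 317.3]
heel_junior scene 0.85 [354. 424.]
heel_touring top 0.55 [ 453.7 -102.3]
heel_touring scene 0.93 [444.1 -86. ]
tray_spare top 0.93 [ 468.4 -302.6]
tray_spare scene 0.63 [ 474.1 -306.6]
tray_spare scene 0.33 [454.5 -86.4]
tray_alpine top 0.62 [457.9 -97.2]
tray_alpine scene 0.59 [ 441.3 -103.2]
tray_touring top 0.75 [514.3 320.2]
tray_touring scene 0.66 [523.6 314.3]
tray_junior top 0.78 [489.2 107.3]
tray_junior scene 0.86 [492.3 119.8]
tray_junior scene 0.17 [614.4 -94.1]
```

```bash
cat >> h.py <<'E'
def plan(x,y,z,yawdeg):
    "tool-z turn first, then shift (m) in the turned tool frame; tool pointing down"
    from scipy.spatial.transform import Rotation as R
    o=telemetry.get_obs(); p=np.array(o["tcp_pos"]); T=R.from_euler("xyz",o["tool_rot"])
    yaw=np.degrees(o["tool_rot"][2]); dy=(yawdeg-yaw+180)%360-180
    G=R.from_euler("xyz",[np.pi,0,np.radians(yawdeg)])
    d=G.inv().apply(np.array([x,y,z])-p)/1000
    rv=np.degrees((T.inv()*G).as_rotvec())
    print("t",round(o["time"],2),"p",p.round(1),"yaw",yaw.round(1),"w",round(o["grip_width"],3),"F",np.round(o["ft_force"],1),"TURN",rv.round(1),"SHIFT",d.round(4))
E
python3 - <<'E'
from h import *
plan(453,-100.5,150,187.2)
im=get_image("scene")["color"][:,:,::-1]
b=im[155:205,255:300]; t=get_image("top")["color"][195:255,355:405,::-1]
cv2.imwrite("pics/tour.png",np.hstack([cv2.resize(b,(400,400),interpolation=2),cv2.resize(t,(400,400),interpolation=2)]))
E
```

```text
t 2.3 p [223.2 502.7 231.3] yaw 156.1 w 0.999 F [-0.8  0.5  0.7] TURN [ -0.   -0.  -31.1] SHIFT [-0.1524 -0.6273  0.0813]
```

View pics/tour.png

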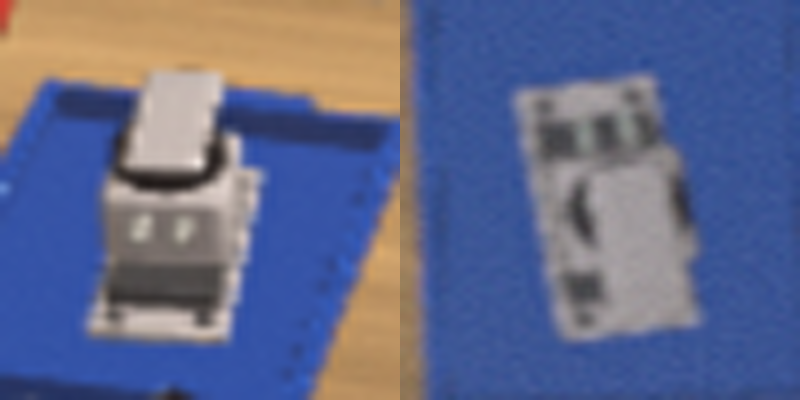

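The touring heel's pins face the toe bay in the left half of the crop, around (160,230), so its heading is right. Next I'll go above it.

```bash
python3 -m creep '[[0.25,[0,0,0],[0,0,-6.2]],[0.25,[0,0,0],[0,0,-6.2]],[0.25,[0,0,0],[0,0,-6.2]],[0.25,[0,0,0],[0,0,-6.2]],[0.25,[0,0,0],[0,0,-6.3]],[0.25,[-0.0036,-0.015,0.002],[0,0,0]],[0.25,[-0.0072,-0.03,0.004],[0,0,0]],[0.25,[-0.0072,-0.03,0.004],[0,0,0]],[0.25,[-0.0072,-0.03,0.004],[0,0,0]],[0.25,[-0.0072,-0.03,0.004],[0,0,0]],[0.25,[-0.0072,-0.03,0.004],[0,0,0]],[0.25,[-0.0072,-0.03,0.004],[0,0,0]]]' 40
python3 -m creep '[[0.25,[-0.0072,-0.03,0.004],[0,0,0]],[0.25,[-0.0072,-0.03,0.004],[0,0,0]],[0.25,[-0.0072,-0.03,0.004],[0,0,0]],[0.25,[-0.0072,-0.03,0.004],[0,0,0]],[0.25,[-0.0072,-0.03,0.004],[0,0,0]],[0.25,[-0.0072,-0.03,0.004],[0,0,0]],[0.25,[-0.0072,-0.03,0.004],[0,0,0]],[0.25,[-0.0072,-0.03,0.004],[0,0,0]],[0.25,[-0.0072,-0.03,0.004],[0,0,0]],[0.25,[-0.0072,-0.03,0.004],[0,0,0]],[0.25,[-0.0072,-0.03,0.004],[0,0,0]],[0.25,[-0.0072,-0.03,0.004],[0,0,0]]]'
python3 -c "
from h import *
plan(452.5,-101,100,187.2)"
```

```text
time: 3.4
tcp_pos: [294.1, 313.8, 205.3]
tool_rot: [3.141, 0.0, -3.016]
ft_force: [0.5, 0.9, 0.4]
grip_width: 0.744
grip_force: 0.0
time: 4.4
tcp_pos: [425.0, -33.0, 157.3]
tool_rot: [-3.141, 0.001, -3.017]
ft_force: [1.4, 0.7, 1.4]
grip_width: 0.752
grip_force: 0.0
t 4.4 p [425.  -33.  157.3] yaw -172.9 w 0.752 F [1.4 0.7 1.4] TURN [-0.   0.  -0.1] SHIFT [-0.0188 -0.0709  0.0573]
```

```bash
python3 -m creep '[[0.25,[-0.006,-0.023,0.015],[0,0,0]],[0.25,[-0.006,-0.023,0.015],[0,0,0]],[0.25,[-0.005,-0.018,0.015],[0,0,0]],[0.25,[-0.0018,-0.007,0.012],[0,0,0]],[0.25,[0,0,0],[0,0,0]],[0.25,[0,0,0],[0,0,0]]]'
python3 -c "
from h import *
plan(452.5,-101,10,187.2)"
```

```text
time: 4.9
tcp_pos: [451.3, -99.4, 99.9]
tool_rot: [3.14, -0.002, -3.017]
ft_force: [-0.4, 0.6, 1.0]
grip_width: 0.746
grip_force: 0.0
t 4.9 p [451.3 -99.4  99.9] yaw -172.9 w 0.746 F [-0.4  0.6  1. ] TURN [ 0.1 -0.1 -0.1] SHIFT [-0.001  -0.0018  0.0899]
```

```bash
python3 -m creep '[[0.25,[-0.001,-0.0018,0.02],[0,0,0]],[0.25,[0,0,0.02],[0,0,0]],[0.25,[0,0,0.02],[0,0,0]],[0.25,[0,0,0.015],[0,0,0]],[0.25,[0,0,0.01],[0,0,0]],[0.25,[0,0,0.005],[0,0,0]],[0.25,[0,0,0],[0,0,0]]]'
python3 -m creep '[[0.6,[0,0,0],[0,0,0]],[0.7,[0,0,0],[0,0,0]],[0.7,[0,0,0],[0,0,0]],[0.7,[0,0,0],[0,0,0]],[0.7,[0,0,0],[0,0,0]],[0.7,[0,0,0],[0,0,0]]]' 40
python3 -m creep '[[0.7,[0,0,-0.005],[0,0,0]],[0.7,[0,0,-0.005],[0,0,0]],[0.7,[0,0,0],[0,0,0]]]'
```

```text
time: 5.48
tcp_pos: [452.8, -100.2, 10.2]
tool_rot: [3.141, -0.001, -3.015]
ft_force: [1.2, 0.4, 0.1]
grip_width: 0.748
grip_force: 0.0
time: 5.98
tcp_pos: [454.1, -101.3, 11.5]
tool_rot: [-3.141, 0.002, -3.016]
ft_force: [-0.4, 1.7, 5.9]
grip_width: 0.485
grip_force: 41.1
time: 6.23
tcp_pos: [453.7, -101.3, 21.3]
tool_rot: [-3.141, 0.001, -3.017]
ft_force: [0.2, -0.5, -3.1]
grip_width: 0.495
grip_force: 40.9
```

```bash
python3 -m creep '[[0.7,[0,0,-0.01],[0,0,0]],[0.7,[0,0,-0.02],[0,0,0]],[0.7,[0,0,-0.02],[0,0,0]],[0.7,[0,0,-0.02],[0,0,1.7]],[0.7,[0,0,-0.015],[0,0,3.5]],[0.7,[0,0,-0.005],[0,0,3.5]],[0.7,[0,0,0],[0,0,0]]]'
python3 -c "
from h import *
plan(468.5,-310.9,60,178.5)"
```

```text
time: 6.82
tcp_pos: [454.3, -101.5, 111.8]
tool_rot: [-3.141, 0.003, 3.114]
ft_force: [-0.0, 0.4, -2.1]
grip_width: 0.486
grip_force: 41.0
t 6.82 p [ 454.3 -101.5  111.8] yaw 178.4 w 0.486 F [-0.   0.4 -2.1] TURN [-0.1  0.2 -0.1] SHIFT [-0.0197 -0.2089  0.0518]
```

```bash
python3 -m creep '[[0.7,[-0.001,-0.012,0],[0,0,0]],[0.7,[-0.002,-0.022,0],[0,0,0]],[0.7,[-0.003,-0.03,0],[0,0,0]],[0.7,[-0.003,-0.03,0],[0,0,0]],[0.7,[-0.003,-0.03,0],[0,0,0]],[0.7,[-0.003,-0.03,0.005],[0,0,0]],[0.7,[-0.002,-0.025,0.012],[0,0,0]],[0.7,[-0.002,-0.02,0.015],[0,0,0]],[0.7,[-0.0007,-0.0099,0.015],[0,0,0]],[0.7,[0,0,0.005],[0,0,0]],[0.7,[0,0,0],[0,0,0]],[0.7,[0,0,0],[0,0,0]]]'
python3 -c "
from h import *
plan(468.5,-310.9,12,178.5)"
```

```text
time: 7.82
tcp_pos: [466.3, -309.6, 57.4]
tool_rot: [3.14, -0.002, 3.115]
ft_force: [0.9, 1.2, -2.4]
grip_width: 0.489
grip_force: 41.0
t 7.82 p [ 466.3 -309.6   57.4] yaw 178.5 w 0.489 F [ 0.9  1.2 -2.4] TURN [ 0.1 -0.1 -0. ] SHIFT [-0.0022 -0.0013  0.0454]
```

```bash
python3 -m creep '[[0.7,[-0.002,-0.001,0.012],[0,0,0]],[0.7,[0,0,0.012],[0,0,0]],[0.7,[0,0,0.01],[0,0,0]],[0.7,[0,0,0.005],[0,0,0]],[0.7,[0,0,0.003],[0,0,0]],[0.7,[0,0,0.002],[0,0,0]],[0.7,[0,0,0.001],[0,0,0]],[0.7,[0,0,0],[0,0,0]]]'
```

```text
time: 8.48
tcp_pos: [469.5, -311.6, 13.5]
tool_rot: [-3.141, 0.0, 3.115]
ft_force: [0.1, -0.7, -2.5]
grip_width: 0.489
grip_force: 41.2
```

```bash
for i in 1; do python3 -m creep '[[0.7,[0,0,0.001],[0,0,0]],[0.7,[0,0,0],[0,0,0]]]'|egrep 'tcp|ft_'; python3 -m creep '[[0.7,[0,0,0.001],[0,0,0]],[0.7,[0,0,0],[0,0,0]]]'|egrep 'tcp|ft_';python3 -m creep '[[0.7,[0,0,0.0005],[0,0,0]],[0.7,[0,0,0],[0,0,0]]]'|egrep 'tcp|ft_'; done
```

```text
tcp_pos: [469.5, -311.7, 12.6]
ft_force: [-0.0, 0.0, -3.3]
tcp_pos: [469.5, -311.8, 11.6]
ft_force: [-0.2, -0.5, -1.5]
tcp_pos: [469.5, -311.8, 11.5]
ft_force: [-0.5, 1.1, 4.5]
```

```bash
python3 -m creep '[[0.4,[0,0,0],[0,0,0]],[0.3,[0,0,0],[0,0,0]],[0.25,[0,0,0],[0,0,0]],[0.25,[0,0,-0.006],[0,0,0]],[0.25,[0,0,-0.015],[0,0,0]],[0.25,[0,0,-0.025],[0,0,0]],[0.25,[0,0,-0.035],[0,0,0]],[0.1,[0,0,-0.035],[0,0,0]],[0.1,[0,0,-0.02],[0,0,-5.7]],[0.1,[0,0,-0.01],[0,0,-5.7]],[0.1,[0,0,0],[0,0,0]]]'
python3 -c "
from h import *
plan(485.5,122.7,110,189.9)"
```

```text
time: 9.9
tcp_pos: [470.9, -312.9, 160.3]
tool_rot: [-3.137, 0.004, -2.968]
ft_force: [0.4, -0.7, -0.6]
grip_width: 0.898
grip_force: 0.0
t 9.9 p [ 470.9 -312.9  160.3] yaw -170.0 w 0.898 F [ 0.4 -0.7 -0.6] TURN [-0.3  0.2  0.1] SHIFT [-0.0892  0.4266  0.0503]
```

```bash
python3 -m creep '[[0.1,[-0.003,0.015,0],[0,0,0]],[0.1,[-0.006,0.027,0],[0,0,0]],[0.1,[-0.0073,0.035,0],[0,0,0]],[0.1,[-0.0073,0.035,0],[0,0,0]],[0.1,[-0.0073,0.035,0],[0,0,0]],[0.1,[-0.0073,0.035,0],[0,0,0]],[0.1,[-0.0073,0.035,0],[0,0,0]],[0.1,[-0.0073,0.035,0],[0,0,0]],[0.1,[-0.0073,0.035,0],[0,0,0]],[0.1,[-0.0073,0.035,0],[0,0,0]],[0.1,[-0.0073,0.035,0],[0,0,0]],[0.1,[-0.0073,0.035,0.01],[0,0,0]]]'
python3 -m creep '[[0.1,[-0.003,0.02,0.02],[0,0,0]],[0.1,[-0.002,0.012,0.02],[0,0,0]],[0.1,[0,0,0],[0,0,0]],[0.1,[0,0,0],[0,0,0]],[0.1,[0,0,0],[0,0,0]]]'
python3 -c "
from h import *
plan(485.5,122.7,15,189.9)"
```

```text
time: 10.9
tcp_pos: [482.2, 91.1, 146.8]
tool_rot: [3.141, 0.0, -2.972]
ft_force: [1.1, -0.1, 1.0]
grip_width: 0.899
grip_force: 0.0
time: 11.32
tcp_pos: [481.8, 120.8, 106.7]
tool_rot: [-3.141, -0.001, -2.971]
ft_force: [0.2, 0.2, -0.3]
grip_width: 0.9
grip_force: 0.0
t 11.32 p [481.8 120.8 106.7] yaw -170.2 w 0.9 F [ 0.2  0.2 -0.3] TURN [-0.  -0.1 -0.1] SHIFT [-0.004   0.0012  0.0917]
```

```bash
python3 -m creep '[[0.1,[-0.004,0.0012,0.012],[0,0,0]],[0.1,[0,0,0.02],[0,0,0]],[0.1,[0,0,0.02],[0,0,0]],[0.1,[0,0,0.02],[0,0,0]],[0.1,[0,0,0.012],[0,0,0]],[0.1,[0,0,0.007],[0,0,0]],[0.1,[0,0,0],[0,0,0]]]'
python3 -m creep '[[0.4,[0,0,0],[0,0,0]],[0.55,[0,0,0],[0,0,0]],[0.55,[0,0,0],[0,0,0]],[0.55,[0,0,0],[0,0,0]],[0.55,[0,0,0],[0,0,0]]]' 60
python3 -m creep '[[0.55,[0,0,-0.005],[0,0,0]],[0.55,[0,0,-0.005],[0,0,0]],[0.55,[0,0,0],[0,0,0]]]'
```

```text
time: 11.9
tcp_pos: [485.8, 122.0, 15.3]
tool_rot: [-3.142, -0.001, -2.972]
ft_force: [-0.2, -0.1, 0.5]
grip_width: 0.896
grip_force: 0.0
time: 12.32
tcp_pos: [487.3, 123.2, 17.2]
tool_rot: [3.142, 0.003, -2.97]
ft_force: [0.2, -0.2, 6.7]
grip_width: 0.608
grip_force: 64.8
time: 12.57
tcp_pos: [485.9, 122.9, 26.3]
tool_rot: [-3.141, -0.0, -2.969]
ft_force: [0.5, 0.0, -6.9]
grip_width: 0.605
grip_force: 64.3
```

```bash
python3 -m creep '[[0.55,[0,0,-0.01],[0,0,0]],[0.55,[0,0,-0.02],[0,0,0]],[0.55,[0,0,-0.02],[0,0,0]],[0.55,[0,0,-0.02],[0,0,2]],[0.55,[0,0,-0.015],[0,0,3]],[0.55,[0,0,-0.005],[0,0,3]],[0.55,[0,0,0],[0,0,0]]]'
python3 -c "
from h import *
plan(456,-102.1,65,181.9)"
```

```text
time: 13.15
tcp_pos: [487.1, 123.1, 117.7]
tool_rot: [3.142, 0.003, -3.11]
ft_force: [0.3, 0.7, -7.8]
grip_width: 0.599
grip_force: 65.1
t 13.15 p [487.1 123.1 117.7] yaw -178.2 w 0.599 F [ 0.3  0.7 -7.8] TURN [ 0.   0.2 -0.1] SHIFT [ 0.0385 -0.224   0.0527]
```

```bash
python3 -m creep '[[0.55,[0.002,-0.012,0],[0,0,0]],[0.55,[0.004,-0.024,0],[0,0,0]],[0.55,[0.005,-0.03,0],[0,0,0]],[0.55,[0.005,-0.03,0],[0,0,0]],[0.55,[0.005,-0.03,0],[0,0,0]],[0.55,[0.005,-0.03,0.005],[0,0,0]],[0.55,[0.005,-0.028,0.012],[0,0,0]],[0.55,[0.004,-0.022,0.015],[0,0,0]],[0.55,[0.0025,-0.012,0.015],[0,0,0]],[0.55,[0.001,-0.006,0.005],[0,0,0]],[0.55,[0,0,0],[0,0,0]],[0.55,[0,0,0],[0,0,0]]]'
python3 -c "
from h import *
plan(456,-102.1,18.5,181.9)"
```

```text
time: 14.15
tcp_pos: [454.2, -101.8, 63.5]
tool_rot: [3.14, -0.001, -3.109]
ft_force: [-0.2, -0.6, -7.2]
grip_width: 0.603
grip_force: 65.1
t 14.15 p [ 454.2 -101.8   63.5] yaw -178.1 w 0.603 F [-0.2 -0.6 -7.2] TURN [ 0.1 -0.1 -0. ] SHIFT [-0.0018 -0.0004  0.045 ]
```

```bash
python3 -m creep '[[0.55,[-0.0018,0,0.012],[0,0,0]],[0.55,[0,0,0.012],[0,0,0]],[0.55,[0,0,0.01],[0,0,0]],[0.55,[0,0,0.005],[0,0,0]],[0.55,[0,0,0.003],[0,0,0]],[0.55,[0,0,0.002],[0,0,0]],[0.55,[0,0,0],[0,0,0]]]'|egrep 'tcp|ft_'
python3 -m creep '[[0.55,[0,0,0.001],[0,0,0]],[0.55,[0,0,0],[0,0,0]]]'|egrep 'tcp|ft_'
python3 -m creep '[[0.55,[0,0,0.001],[0,0,0]],[0.55,[0,0,0],[0,0,0]]]'|egrep 'tcp|ft_'
```

```text
tcp_pos: [457.1, -101.8, 20.1]
ft_force: [0.4, -0.3, -6.7]
tcp_pos: [457.1, -102.1, 19.2]
ft_force: [-0.1, -0.1, -7.5]
tcp_pos: [456.9, -102.2, 17.9]
ft_force: [-0.1, 0.9, -7.6]
```

```bash
python3 -m creep '[[0.55,[0,0,0.001],[0,0,0]],[0.55,[0,0,0],[0,0,0]]]'|egrep 'tcp|ft_'
python3 -m creep '[[0.55,[0,0,0.0006],[0,0,0]],[0.55,[0,0,0],[0,0,0]]]'|egrep 'tcp|ft_'
python3 -m creep '[[0.55,[0,0,0],[0,0,0]],[0.55,[0,0,0],[0,0,0]]]'|egrep 'tcp|ft_'
```

```text
tcp_pos: [456.9, -102.2, 17.2]
ft_force: [-1.6, 0.4, -0.2]
tcp_pos: [456.9, -102.2, 17.2]
ft_force: [-4.0, -0.6, 6.6]
tcp_pos: [456.9, -102.2, 17.2]
ft_force: [-3.9, 0.7, 7.1]
```

```bash
python3 -m creep '[[0.3,[0,0,0],[0,0,0]],[0.15,[0,0,0],[0,0,0]],[0.12,[0,0,0],[0,0,0]],[0.12,[0,0,-0.006],[0,0,0]],[0.12,[0,0,-0.015],[0,0,0]],[0.12,[0,0,-0.025],[0,0,0]],[0.12,[0,0,-0.035],[0,0,0]],[0.12,[0,0,-0.035],[0,0,0]],[0.3,[0,0,-0.02],[0,0,4]],[0.3,[0,0,-0.005],[0,0,4]],[0.3,[0,0,0],[0,0,0]]]'
python3 -c "
from h import *
plan(520,315.3,110,173.8)
np.set_printoptions(suppress=True,precision=1)
for r in measure('top'): print(r)"
```

```text
time: 16.48
tcp_pos: [458.4, -102.7, 159.8]
tool_rot: [-3.14, 0.005, 3.033]
ft_force: [-0.0, 1.1, 0.4]
grip_width: 0.699
grip_force: 0.0
t 16.48 p [ 458.4 -102.7  159.8] yaw 173.8 w 0.699 F [-0.   1.1  0.4] TURN [-0.1  0.3  0. ] SHIFT [-0.0161  0.4222  0.0498]
{'o': array([521.7, 320.9]), 'w': 314.602783203125, 'h': 130.7888946533203, 'a': np.float64(2.53035950660706), 'floor': np.float64(3.0004672353188497), 'heel': (array([525.7, 318. ]), 91, 40, np.float64(-1.3), np.float64(56.3))}
{'o': array([489.5, 118.8]), 'w': 314.1892395019531, 'h': 128.76205444335938, 'a': np.float64(-3.3887100219726776), 'floor': np.float64(2.625353417143446)}
{'o': array([ 461.9, -101.7]), 'w': 314.2647399902344, 'h': 129.4488983154297, 'a': np.float64(1.797923922538761), 'floor': np.float64(2.139179841671613), 'heel': (array([ 455. , -101.8]), 142, 112, np.float64(1.7), np.float64(685.8))}
{'o': array([ 537.3, -311.2]), 'w': 176.28964233398438, 'h': 132.52188110351562, 'a': np.float64(-2.2228164672851642), 'floor': np.float64(2.327466093044743), 'heel': (array([ 594.6, -310.2]), 98, 39, np.float64(84.0), np.float64(18.0))}
```

```bash
python3 -c "
from h import *
L=[measure('top')[0]['heel'] for _ in range(8)]
print([(h[0].tolist(),h[3]) for h in L])
print(np.median([h[0] for h in L],0),np.median([h[3] for h in L]))
plan(520,316.5,110,176)"
```

```text
[([524.9, 314.9], np.float64(-4.2)), ([525.9, 316.9], np.float64(-3.0)), ([524.9, 314.6], np.float64(-6.1)), ([525.8, 315.1], np.float64(-6.4)), ([524.5, 315.5], np.float64(-5.9)), ([525.5, 314.8], np.float64(-4.3)), ([524.9, 314.6], np.float64(-5.8)), ([526.3, 315.9], np.float64(-2.4))]
[525.2 315. ] -5.05
t 16.93 p [ 456.3 -101.9  156.5] yaw 173.9 w 0.701 F [ 0.2  0.2 -0.2] TURN [ 0.  -0.1 -2.1] SHIFT [-0.0344  0.4219  0.0465]
```

```bash
python3 -m creep '[[0.3,[0,0,0],[0,0,-1.6]],[0.3,[-0.001,0.014,0],[0,0,0]],[0.3,[-0.002,0.027,0],[0,0,0]],[0.3,[-0.0026,0.035,0],[0,0,0]],[0.3,[-0.0026,0.035,0],[0,0,0]],[0.3,[-0.0026,0.035,0],[0,0,0]],[0.3,[-0.0026,0.035,0],[0,0,0]],[0.3,[-0.0026,0.035,0],[0,0,0]],[0.3,[-0.0026,0.035,0],[0,0,0]],[0.3,[-0.0026,0.035,0],[0,0,0]],[0.3,[-0.0026,0.035,0],[0,0,0]],[0.3,[-0.0026,0.035,0],[0,0,0]]]'
python3 -m creep '[[0.3,[-0.0025,0.033,0.01],[0,0,0]],[0.3,[-0.001,0.02,0.02],[0,0,0]],[0.3,[-0.001,0.012,0.016],[0,0,0]],[0.3,[0,0,0],[0,0,0]],[0.3,[0,0,0],[0,0,0]],[0.3,[0,0,0],[0,0,0]]]'
python3 -c "
from h import *
plan(520.5,315.5,7.5,175.5)"
```

```text
time: 17.93
tcp_pos: [511.0, 252.5, 156.8]
tool_rot: [-3.141, -0.001, 3.063]
ft_force: [0.5, -0.6, 0.3]
grip_width: 0.701
grip_force: 0.0
time: 18.43
tcp_pos: [520.8, 314.5, 111.4]
tool_rot: [-3.141, -0.0, 3.062]
ft_force: [0.2, -0.2, 0.0]
grip_width: 0.698
grip_force: 0.0
t 18.43 p [520.8 314.5 111.4] yaw 175.4 w 0.698 F [ 0.2 -0.2  0. ] TURN [-0.  -0.  -0.1] SHIFT [0.0004 0.001  0.1039]
```

```bash
python3 -m creep '[[0.3,[0,0.001,0.02],[0,0,0]],[0.3,[0,0,0.025],[0,0,0]],[0.3,[0,0,0.025],[0,0,0]],[0.3,[0,0,0.02],[0,0,0]],[0.3,[0,0,0.009],[0,0,0]],[0.3,[0,0,0.005],[0,0,0]],[0.3,[0,0,0],[0,0,0]]]'
python3 -m creep '[[0.55,[0,0,0],[0,0,0]],[0.75,[0,0,0],[0,0,0]],[0.75,[0,0,0],[0,0,0]],[0.75,[0,0,0],[0,0,0]],[0.75,[0,0,0],[0,0,0]]]' 40
python3 -m creep '[[0.75,[0,0,-0.005],[0,0,0]],[0.75,[0,0,-0.005],[0,0,0]],[0.75,[0,0,0],[0,0,0]]]'
```

```text
time: 19.02
tcp_pos: [521.2, 315.4, 7.4]
tool_rot: [-3.141, -0.0, 3.061]
ft_force: [0.2, -0.6, 0.4]
grip_width: 0.696
grip_force: 0.0
time: 19.43
tcp_pos: [522.4, 316.8, 9.2]
tool_rot: [3.14, 0.003, 3.062]
ft_force: [-0.3, -0.0, 6.6]
grip_width: 0.424
grip_force: 40.1
time: 19.68
tcp_pos: [521.3, 316.4, 18.3]
tool_rot: [3.141, 0.001, 3.063]
ft_force: [-0.4, 0.4, -2.8]
grip_width: 0.425
grip_force: 40.2
```

```bash
python3 -m creep '[[0.75,[0,0,-0.01],[0,0,0]],[0.75,[0,0,-0.02],[0,0,0]],[0.75,[0,0,-0.02],[0,0,0]],[0.75,[0,0,-0.02],[0,0,0]],[0.75,[0,0,-0.015],[0,0,-1.1]],[0.75,[0,0,-0.005],[0,0,0]],[0.75,[0,0,0],[0,0,0]]]'
python3 -c "
from h import *
plan(485.7,119,57,176.6)"
```

```text
time: 20.27
tcp_pos: [521.9, 316.6, 109.0]
tool_rot: [3.14, 0.003, 3.081]
ft_force: [0.4, -0.9, -2.9]
grip_width: 0.427
grip_force: 40.2
t 20.27 p [521.9 316.6 109. ] yaw 176.5 w 0.427 F [ 0.4 -0.9 -2.9] TURN [ 0.1  0.2 -0.1] SHIFT [ 0.0244 -0.1994  0.052 ]
```

```bash
python3 -m creep '[[0.75,[0.001,-0.012,0],[0,0,0]],[0.75,[0.003,-0.022,0],[0,0,0]],[0.75,[0.0035,-0.028,0],[0,0,0]],[0.75,[0.0035,-0.028,0],[0,0,0]],[0.75,[0.0035,-0.028,0],[0,0,0]],[0.75,[0.0035,-0.028,0.005],[0,0,0]],[0.75,[0.003,-0.023,0.012],[0,0,0]],[0.75,[0.002,-0.018,0.015],[0,0,0]],[0.75,[0.0014,-0.012,0.015],[0,0,0]],[0.75,[0,0,0.005],[0,0,0]],[0.75,[0,0,0],[0,0,0]],[0.75,[0,0,0],[0,0,0]]]'
python3 -c "
from h import *
plan(485.7,119,11,176.6)"
```

```text
time: 21.27
tcp_pos: [484.0, 119.0, 54.7]
tool_rot: [3.142, -0.002, 3.081]
ft_force: [0.4, -0.2, -2.8]
grip_width: 0.427
grip_force: 40.3
t 21.27 p [484.  119.   54.7] yaw 176.5 w 0.427 F [ 0.4 -0.2 -2.8] TURN [ 0.  -0.1 -0.1] SHIFT [-0.0017  0.0001  0.0437]
```

```bash
python3 -m creep '[[0.75,[-0.001,0,0.012],[0,0,0]],[0.75,[0,0,0.012],[0,0,0]],[0.75,[0,0,0.01],[0,0,0]],[0.75,[0,0,0.005],[0,0,0]],[0.75,[0,0,0.003],[0,0,0]],[0.75,[0,0,0.002],[0,0,0]],[0.75,[0,0,0],[0,0,0]]]'|egrep 'tcp|ft_'
python3 -m creep '[[0.75,[0,0,0.001],[0,0,0]],[0.75,[0,0,0],[0,0,0]]]'|egrep 'tcp|ft_'
python3 -m creep '[[0.75,[0,0,0.001],[0,0,0]],[0.75,[0,0,0],[0,0,0]]]'|egrep 'tcp|ft_'
```

```text
tcp_pos: [485.7, 119.1, 11.1]
ft_force: [0.1, 0.6, -3.0]
tcp_pos: [485.9, 119.0, 10.5]
ft_force: [0.6, 0.1, -2.7]
tcp_pos: [485.8, 118.9, 9.3]
ft_force: [-0.3, 0.5, -3.4]
```

```bash
python3 -m creep '[[0.75,[0,0,0.0007],[0,0,0]],[0.75,[0,0,0],[0,0,0]]]'|egrep 'tcp|ft_'
python3 -m creep '[[0.75,[0,0,0.0006],[0,0,0]],[0.75,[0,0,0],[0,0,0]],[0.75,[0,0,0],[0,0,0]]]'|egrep 'tcp|ft_'
```

```text
tcp_pos: [485.8, 118.9, 9.1]
ft_force: [-2.2, 0.8, 4.2]
tcp_pos: [485.8, 118.9, 9.1]
ft_force: [-4.8, -0.5, 9.8]
```

```bash
python3 -m creep '[[0.5,[0,0,0],[0,0,0]],[0.35,[0,0,0],[0,0,0]],[0.3,[0,0,0],[0,0,0]],[0.3,[0,0,-0.006],[0,0,0]],[0.3,[0,0,-0.015],[0,0,0]],[0.3,[0,0,-0.03],[0,0,0]],[0.3,[0,0,-0.035],[0,0,0]],[0.3,[0,0,-0.035],[0,0,0]],[0.25,[0,0,-0.02],[0,0,-1]],[0.25,[0,0,-0.005],[0,0,-1]],[0.25,[0,0,0],[0,0,0]],[0.25,[0,0,0],[0,0,0]]]'
python3 -c "
from h import *
plan(469.5,-311.8,100,178.5)
L=[measure('top')[3] for _ in range(4)]
for r in L: print(r['o'],r['a'],r.get('heel'))"
```

```text
time: 23.6
tcp_pos: [485.3, 118.9, 153.5]
tool_rot: [-3.142, -0.0, 3.116]
ft_force: [-0.4, 0.1, -0.3]
grip_width: 0.753
grip_force: 0.0
t 23.6 p [485.3 118.9 153.5] yaw 178.5 w 0.753 F [-0.4  0.1 -0.3] TURN [-0. -0.  0.] SHIFT [ 0.0045 -0.4309  0.0535]
[ 467.99299353 -310.44468631] -1.5084228515625016 (array([ 469.7, -315.6]), 94, 56, np.float64(1.1), np.float64(63.0))
[ 467.72558809 -309.87202995] -1.6421966552734282 (array([ 469.6, -309.7]), 94, 44, np.float64(0.4), np.float64(62.6))
[ 467.83604336 -310.56756226] -1.740829467773428 (array([ 468.4, -315.3]), 97, 55, np.float64(1.2), np.float64(62.8))
[ 467.73608277 -310.66206795] -1.5079574584960873 (array([ 469.5, -309.6]), 94, 44, np.float64(0.9), np.float64(63.0))
```

```bash
python3 -m creep '[[0.25,[0,-0.014,0],[0,0,0]],[0.25,[0,-0.027,0],[0,0,0]],[0.25,[0.0004,-0.035,0],[0,0,0]],[0.25,[0.0004,-0.035,0],[0,0,0]],[0.25,[0.0004,-0.035,0],[0,0,0]],[0.25,[0.0004,-0.035,0],[0,0,0]],[0.25,[0.0004,-0.035,0],[0,0,0]],[0.25,[0.0004,-0.035,0],[0,0,0]],[0.25,[0.0004,-0.035,0],[0,0,0]],[0.25,[0.0004,-0.035,0],[0,0,0]],[0.25,[0.0004,-0.035,0],[0,0,0]],[0.25,[0.0004,-0.035,0],[0,0,0]]]'
python3 -m creep '[[0.25,[0,-0.02,0.015],[0,0,0]],[0.25,[0,-0.014,0.02],[0,0,0]],[0.25,[0,-0.006,0.018],[0,0,0]],[0.25,[0,0,0],[0,0,0]],[0.25,[0,0,0],[0,0,0]],[0.25,[0,0,0],[0,0,0]]]'
python3 -c "
from h import *
plan(469.5,-311.3,11,179)"
```

```text
time: 24.8
tcp_pos: [470.9, -273.2, 152.7]
tool_rot: [3.14, -0.002, 3.116]
ft_force: [0.7, -0.1, -0.3]
grip_width: 0.754
grip_force: 0.0
time: 25.3
tcp_pos: [470.7, -311.2, 100.9]
tool_rot: [3.141, -0.001, 3.117]
ft_force: [-0.2, 0.7, 0.3]
grip_width: 0.749
grip_force: 0.0
t 25.3 p [ 470.7 -311.2  100.9] yaw 178.6 w 0.749 F [-0.2  0.7  0.3] TURN [ 0.  -0.  -0.4] SHIFT [ 0.0012 -0.0001  0.0899]
```

```bash
python3 -m creep '[[0.25,[0.0012,0,0.02],[0,0,0]],[0.25,[0,0,0.02],[0,0,0]],[0.25,[0,0,0.02],[0,0,0]],[0.25,[0,0,0.015],[0,0,0]],[0.25,[0,0,0.01],[0,0,0]],[0.25,[0,0,0.005],[0,0,0]],[0.25,[0,0,0],[0,0,0]]]'
python3 -m creep '[[0.6,[0,0,0],[0,0,0]],[0.7,[0,0,0],[0,0,0]],[0.7,[0,0,0],[0,0,0]],[0.7,[0,0,0],[0,0,0]],[0.7,[0,0,0],[0,0,0]],[0.7,[0,0,0],[0,0,0]]]' 40
python3 -m creep '[[0.7,[0,0,-0.005],[0,0,0]],[0.7,[0,0,-0.01],[0,0,0]],[0.7,[0,0,-0.02],[0,0,0]],[0.7,[0,0,-0.025],[0,0,0]],[0.7,[0,0,-0.025],[0,0,0]],[0.7,[0,0,-0.025],[0,0,-1.5]],[0.7,[0,0,-0.02],[0,0,-2.7]],[0.7,[0,0,-0.01],[0,0,0]],[0.7,[0,0,0],[0,0,0]],[0.7,[0,0,0],[0,0,0]]]'
python3 -c "
from h import *
plan(521.5,320.8,60,182.8)"
```

```text
time: 25.88
tcp_pos: [469.7, -311.3, 10.8]
tool_rot: [3.141, -0.0, 3.117]
ft_force: [-0.1, 1.1, 1.2]
grip_width: 0.751
grip_force: 0.0
time: 26.38
tcp_pos: [470.6, -312.3, 12.2]
tool_rot: [-3.141, 0.002, 3.117]
ft_force: [1.3, 0.7, 6.3]
grip_width: 0.488
grip_force: 41.7
time: 27.22
tcp_pos: [469.5, -311.8, 150.8]
tool_rot: [-3.141, 0.0, -3.094]
ft_force: [0.3, -0.1, -3.4]
grip_width: 0.485
grip_force: 41.0
t 27.22 p [ 469.5 -311.8  150.8] yaw -177.3 w 0.485 F [ 0.3 -0.1 -3.4] TURN [-0.   0.  -0.1] SHIFT [-0.0829  0.6293  0.0908]
```

```bash
python3 -m creep '[[0.7,[-0.0016,0.012,0],[0,0,0]],[0.7,[-0.003,0.022,0],[0,0,0]],[0.7,[-0.0042,0.032,0],[0,0,0]],[0.7,[-0.0042,0.032,0],[0,0,0]],[0.7,[-0.0042,0.032,0],[0,0,0]],[0.7,[-0.0042,0.032,0],[0,0,0]],[0.7,[-0.0042,0.032,0],[0,0,0]],[0.7,[-0.0042,0.032,0],[0,0,0]],[0.7,[-0.0042,0.032,0],[0,0,0]],[0.7,[-0.0042,0.032,0],[0,0,0]],[0.7,[-0.0042,0.032,0],[0,0,0]],[0.7,[-0.0042,0.032,0],[0,0,0]]]'
python3 -m creep '[[0.7,[-0.0042,0.032,0],[0,0,0]],[0.7,[-0.0042,0.032,0],[0,0,0]],[0.7,[-0.0042,0.032,0],[0,0,0]],[0.7,[-0.0042,0.032,0],[0,0,0]],[0.7,[-0.0042,0.032,0],[0,0,0]],[0.7,[-0.0042,0.032,0],[0,0,0]],[0.7,[-0.0042,0.03,0.01],[0,0,0]],[0.7,[-0.003,0.024,0.02],[0,0,0]],[0.7,[-0.002,0.018,0.025],[0,0,0]],[0.7,[0,0.005,0.02],[0,0,0]],[0.7,[0,0,0.01],[0,0,0]],[0.7,[0,0,0],[0,0,0]]]'
python3 -m creep '[[0.7,[0,0,0],[0,0,0]],[0.7,[0,0,0],[0,0,0]]]'
python3 -c "
from h import *
plan(521.5,320.8,14,182.8)"
```

```text
time: 28.22
tcp_pos: [497.1, 46.3, 149.2]
tool_rot: [3.141, -0.004, -3.094]
ft_force: [0.0, -1.3, -3.8]
grip_width: 0.487
grip_force: 41.0
time: 29.22
tcp_pos: [516.5, 313.3, 61.5]
tool_rot: [-3.138, -0.008, -3.093]
ft_force: [-0.0, -0.3, -3.1]
grip_width: 0.487
grip_force: 41.1
time: 29.38
tcp_pos: [520.9, 313.9, 66.6]
tool_rot: [3.141, 0.001, -3.094]
ft_force: [0.9, -1.2, -1.7]
grip_width: 0.486
grip_force: 41.2
t 29.38 p [520.9 313.9  66.6] yaw -177.3 w 0.486 F [ 0.9 -1.2 -1.7] TURN [ 0.   0.  -0.1] SHIFT [-0.0009  0.0069  0.0526]
```

```bash
python3 -m creep '[[0.7,[-0.0005,0.0069,0.005],[0,0,0]],[0.7,[0,0,0.012],[0,0,0]],[0.7,[0,0,0.012],[0,0,0]],[0.7,[0,0,0.012],[0,0,0]],[0.7,[0,0,0.006],[0,0,0]],[0.7,[0,0,0.003],[0,0,0]],[0.7,[0,0,0.002],[0,0,0]],[0.7,[0,0,0],[0,0,0]]]'|egrep 'tcp|ft_'
python3 -m creep '[[0.7,[0,0,0.001],[0,0,0]],[0.7,[0,0,0],[0,0,0]]]'|egrep 'tcp|ft_'
```

```text
tcp_pos: [520.5, 321.1, 13.3]
ft_force: [-0.8, 0.3, -2.7]
tcp_pos: [521.1, 321.4, 13.2]
ft_force: [0.0, -0.4, -3.0]
```

```bash
python3 -m creep '[[0.7,[0,0,0.0007],[0,0,0]],[0.7,[0,0,0],[0,0,0]]]'|egrep 'tcp|ft_'
python3 -m creep '[[0.7,[0,0,0.0006],[0,0,0]],[0.7,[0,0,0],[0,0,0]]]'|egrep 'tcp|ft_'
```

```text
tcp_pos: [520.9, 321.4, 12.5]
ft_force: [-0.1, -0.7, -3.4]
tcp_pos: [520.9, 321.4, 12.2]
ft_force: [-1.3, -0.6, 1.7]
```

```bash
python3 -m creep '[[0.4,[0,0,0],[0,0,0]],[0.3,[0,0,0],[0,0,0]],[0.25,[0,0,0],[0,0,0]],[0.25,[0,0,-0.006],[0,0,0]],[0.25,[0,0,-0.015],[0,0,0]],[0.25,[0,0,-0.025],[0,0,0]],[0.25,[0,0,-0.035],[0,0,0]],[0.25,[0,0,-0.035],[0,0,0]],[0.25,[0.02,0,-0.03],[0,0,0]],[0.25,[0.035,0,-0.01],[0,0,0]],[0.25,[0.035,0,0],[0,0,0]],[0.25,[0.035,0,0],[0,0,0]]]'
python3 -m creep '[[0.25,[0.03,-0.02,0],[0,0,0]],[0.25,[0.02,-0.03,0],[0,0,0]],[0.25,[0.01,-0.035,0],[0,0,0]],[0.25,[0,-0.035,0],[0,0,0]],[0.25,[0,-0.035,0],[0,0,0]],[0.25,[0,-0.03,0],[0,0,0]],[0.25,[0,-0.015,0],[0,0,0]],[0.25,[0,0,0],[0,0,0]],[0.25,[0,0,0],[0,0,0]]]'
python3 - <<'E'
from h import *
np.set_printoptions(suppress=True,precision=1)
for _ in range(3):
    for r in measure('top'): print(r['o'],round(r['a'],1),r.get('heel'))
t=get_image("top")["color"][90:310,140:500,::-1]; cv2.imwrite("pics/fin_top.png",cv2.resize(t,None,fx=2.2,fy=2.2,interpolation=2))
t=get_image("scene")["color"][130:300,140:500,::-1]; cv2.imwrite("pics/fin_sc.png",cv2.resize(t,None,fx=2.2,fy=2.2,interpolation=2))
E
```

```text
time: 31.55
tcp_pos: [395.5, 315.4, 169.2]
tool_rot: [3.14, 0.003, -3.094]
ft_force: [-0.9, 1.2, 0.3]
grip_width: 0.752
grip_force: 0.0
time: 32.3
tcp_pos: [345.9, 112.2, 168.1]
tool_rot: [3.141, 0.001, -3.096]
ft_force: [0.8, 1.0, 0.4]
grip_width: 0.751
grip_force: 0.0
[521.1 320.8] 3.1 (array([517.9, 319.9]), 97, 45, np.float64(1.4), np.float64(63.9))
[489.5 118.9] -3.3 (array([489.5, 116.7]), 91, 36, np.float64(-1.3), np.float64(57.1))
[ 461.8 -102.2] 1.7 (array([ 461. , -103.6]), 131, 61, np.float64(2.1), np.float64(78.0))
[ 467.8 -310.5] -1.4 None
[521.3 319.6] 3.0 (array([517.5, 322.1]), 95, 46, np.float64(3.8), np.float64(64.0))
[489.3 118.9] -3.4 (array([489.8, 117.5]), 91, 37, np.float64(0.6), np.float64(56.1))
[ 461.5 -102.4] 2.1 (array([ 460.8, -101. ]), 131, 57, np.float64(1.2), np.float64(78.4))
[ 467.9 -310.4] -1.7 None
[521.4 319.1] 3.3 (array([517.7, 319.8]), 97, 46, np.float64(0.9), np.float64(63.3))
[489.4 118.8] -3.3 (array([488.8, 118.2]), 94, 39, np.float64(-1.2), np.float64(57.3))
[ 461.5 -102.5] 2.0 (array([ 460.9, -101. ]), 131, 57, np.float64(1.3), np.float64(78.4))
[ 467.9 -310.5] -1.4 None
```

View pics/fin_top.png

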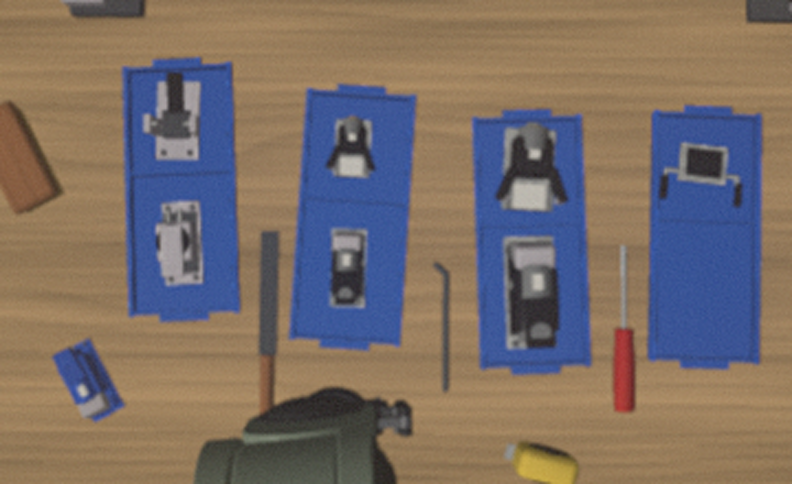

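View pics/fin_sc.png

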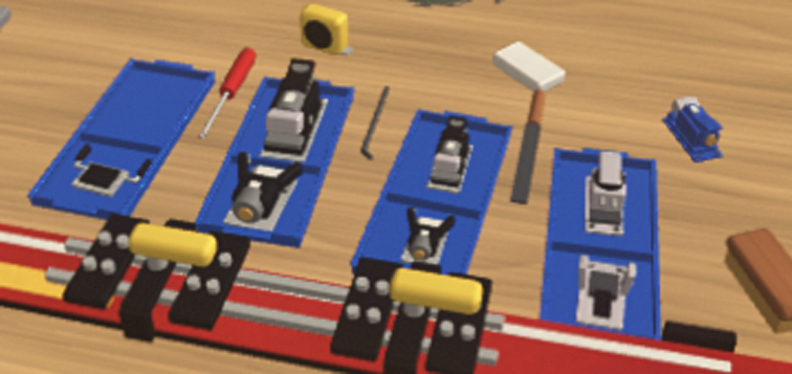

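The final pictures show each heel upright in the near bay of the tray with its mate: touring at crop (180,243), junior at (347,268) and alpine at (530,293). All are within about 4 mm and a few degrees of centre, with the toe pieces unmoved and the spare bay empty.

```bash
python3 -c "
from cell import close_job
print(close_job())"
```

```text
the job is handed in; nothing more can be done
None
```

The job is handed in: each heel piece stands upright and lengthwise in the near bay of its matching tray, within about 4 mm of the middle, after about 33 s of the 109 s allowed; the judge's result was not shown.

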